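# Switch the gauge amplifier to the comparator probe and zero it

### The job

On the gauge amplifier (the grey sloped console), push the black selector's lever round with a fingertip, either way, until it clicks in pointing at the blue dot, the channel of the blue-sleeved probe in the comparator stand; then press the yellow button right down and let it up, to zero the reading. Only push and press: do not pinch the lever or force it, do not lift or shove the console, and leave the grey button and everything else on the plate alone.

Things in the scene. Friction and masses are not known exactly. Their poses are not given: they have to be found in the camera images.
- console: Gauge amplifier: light grey console, dark sides, 260 deep (x) x 300 wide (y) mm, 3 to 4 kg, loose on rubber feet. Origin: centre of its underside; x to its back (away from the robot at yaw 0), y to its left, z up. Faces the robot within 0.35 rad. The panel slopes up 12 deg from 40 mm high at the front edge to 77 mm at x = +45 mm; then a raised back with the display, 107 mm high.
- dial_center (a point): Point on the panel surface on the selector's axis, at console (-42, +62, 59) mm. Its z axis is the selector's axis, square out of the panel (12 deg off vertical, leaning to the front); its x axis runs up the slope to the back, its y to the console's left. Around it a white disc of radius 71 mm with six coloured dots.
- blue_dot (a point): Centre of the blue dot, flat on the panel, 60 mm from dial_center, at 60 deg from its x axis towards its y. The six dots are 14 mm across, at radius 60 mm, 60 deg apart; counter-clockwise seen from above, from dial_center's +x: black (0 deg), blue (60), yellow (120), red (180), green (240), orange (300).
- selector (a joint): Selector angle (rad) about dial_center's z, counter-clockwise positive from above, no end stops or wrap. The lever points along dial_center's x at 0, at the blue dot at 1.047 (plus or minus 6.283). Sprung click stops at every multiple of 1.047: about 6 N sideways at the lever starts it out of a stop, falling off towards half way; past half way it snaps by itself into the next stop.
- lever_tip (a point): Top of the lever's outer end, 44 mm from the axis, 30 mm above the panel; turns with the selector. Selector: black knob (skirt radius 26 mm, to 11 mm above the panel; hub radius 18 mm, to 28 mm) with one straight upright fin as lever: 8 mm thick, from the hub to radius 48 mm, from 8 to 30 mm above the panel, a white line along its top.
- zero_top (a point): Centre of the top of the yellow zero button (22 mm across, in a round black collar 38 mm across and 12 mm high), about 18 mm above the panel, at the right-hand side of the panel, 144 mm from dial_center. It is pressed down into the panel; its z axis points out of it.
- zero (a joint): Travel of the yellow button (m): 0 up, 0.006 right down; a spring returns it. Right down takes 5 N.
- hold (a joint): Travel of the grey button (m), same kind and size as the yellow one, 70 mm nearer the front of the panel. Not to be pressed.
- gauge_block: Steel gauge block 30 x 35 x 9 mm lying on the flat top of the console's raised back, loose. Origin at its underside. Leave alone.
- setting_ring: Steel setting ring, 62 mm across, 20 mm high, on the plate to the left of the console, loose. Leave alone.
- micrometer: Outside micrometer about 150 mm long, 18 mm high, lying on the plate in front of the console. Leave alone.
- flashlight: Small black torch 115 mm long, 26 mm thick, lying to the right of the console. Leave alone.
- scriber: Black and steel scriber 125 mm long, 10 mm thick, lying in front of the console. Leave alone.
- blue_cap: Blue plastic cap 68 mm across, 42 mm high, to the left. Leave alone.
- tumbler: Black drinking tumbler 86 mm across, 170 mm high, at the left. Leave alone.
- comparator: Fixed comparator stand at the right: base 200 x 130 x 50 mm, round column to 300 mm high, probe with a blue sleeve. Origin at its underside. Not to be touched.

How it is judged (in metres and radians):
On the way, in this order (a step that is already met when the one before it is completed fails the run):
1. the selector is clicked in, at rest, pointing at the blue dot ((value of joint selector between -5.356 and -5.116 rad or value of joint selector between 0.9272 and 1.1672 rad or value of joint selector between 7.2104 and 7.4504 rad or value of joint selector between 13.4936 and 13.7336 rad) and velocity of joint selector between -0.15 and 0.15 rad/s), for 0.3 s.
2. with the selector at blue, the yellow button is pressed right down (value of joint zero above 0.0045 m and (value of joint selector between -5.356 and -5.116 rad or value of joint selector between 0.9272 and 1.1672 rad or value of joint selector between 7.2104 and 7.4504 rad or value of joint selector between 13.4936 and 13.7336 rad)), for 0.1 s.
At the end, for the whole second after the job is handed in: The selector rests in its click stop pointing at the blue dot (within 0.12 rad, 7 degrees), the yellow button has been pressed right down (4.5 of 6 mm or more) after that and is up again, and the console stands flat within 20 mm of where it was (all of step 1 and value of joint each of zero, hold below 0.0015 m and distance of console from where it was at the start of the episode below 0.02 m and angle between console's own z axis and vertical below 0.03 rad and linear speed of console below 0.02 m/s); the robot touches nothing.
It fails at once if the selector is pinched or forced (more than 30 N) (contact force between the fingers and selector above 30 N).
It fails at once if the console is lifted, tipped or shoved more than 20 mm (height (world z) of console above 0.01 m or angle between console's own z axis and vertical above 0.06 rad or distance of console from where it was at the start of the episode above 0.02 m).
It fails at once if the grey button is pressed (value of joint hold above 0.003 m).
It fails at once if another thing on the plate is lifted, carried or knocked more than 25 mm (distance of any of gauge_block, setting_ring, micrometer, flashlight, scriber, blue_cap, tumbler from where it was at the start of the episode above 0.025 m).
It fails at once if the comparator stand is touched hard (contact force between any of the arm, the fingers and comparator above 5 N).
It also fails if it takes over 64 s, if anything falls off the work surface, if the arm or the gripper's body presses on something with over 40 N, if the wrist force passes 120 N, or if a joint passes its speed limit or range.

### The arm

A 6-joint arm with a two-finger parallel gripper is mounted at the origin on the work surface. World frame = base frame: x ahead of the robot, y to its left, z up, the work surface at z = 0. Lengths are in mm, angles in rad, forces in N, time in s.
With the tool pointing down it reaches from about 275 to 850 mm from the base axis. Payload 5.2 kg.
Tool frame: the origin (TCP) lies between the finger pads; the fingertips stand 14 mm ahead of it and the grasp point (between the pads) lies 5 mm behind it; z points along the fingers, y is the line along which they close (so a half turn about z gives the same grasp; the last joint's range is limited). The gripper opens to 85 mm and grips with 20 to 120 N. Pads are 22 mm wide; open, the fingers measure 114 mm over their backs; the gripper's body (76 mm by 85 mm) begins 54 mm behind the grasp point. The pads swing forward as they close: fully open they stand 13 mm farther back than shut.
Start: joints at [-1.38, 0.259, 1.535, -0, 1.348, -0.203], TCP at [211.056, -507.898, 245.31] pointing down, gripper open.
Joint ranges: [-3.14, 3.14], [-0.91, 2.08], [0.19, 2.58], [-1.22, 4.36], [0.22, 2.71], [-3.12, 3.12]. Speed limits (rad/s): [2.57, 2.57, 3.14, 3.14, 3.14, 3.14].

### API

Orientations are given as a unit quaternion [w, x, y, z].
In Python, from cell import * gives the robot as it stands.
- The arm moves only by the shell command python3 -m inch 'ROWS'. ROWS is text: rows parted by semicolons, each of 5 numbers parted by spaces: the opening, from 0 (shut) to 1 (fully open), then the shift along the tool's x, y, z each as a share of 1000 mm, from -1 to 1, then the turn about the tool's z as a share of 0.5 rad, from -1 to 1. A call has 1 to 20 rows; each row shifts and turns the commanded pose from where the row before left it, along the tool's axes as they then stand; what a row does not reach is not made up. A row lasts 1/10 s, in which the tool goes at most 50 mm and 8.59 degrees, less where a joint would pass 70% of its speed; a pose out of reach is approached as far as the arm can. A call with a number of a shift or a turn outside -1 to 1 is refused whole. A call with a gripper value outside its range is refused whole. The fingers move at their own pace and stop on an object; the grip force is fixed at half the most. Time passes only in rows, so rows that do not move let the fingers close. It gives the time, the measured TCP pose, the force, the opening and the grip force at its end, in the units of the state.
- state(): the state, without advancing time (a new reading comes with each control period).
- capture(name): name is "side" or "top" or "wrist"; returns a dict with "image" (480x640x3 uint8, blue, green, red), "fx", "fy", "cx", "cy" (pixels), "distortion" ([k1, k2, p1, p2, k3] as OpenCV has them; the pictures are not rectified), "eye" and "attitude" of the camera in the world. Camera axes: x right, y down, z forward; pixel columns grow to the right and rows downward; lengths in mm; the calibration is good to about 2 mm. A picture is of the moment at which its call begins. There is no depth.
- finish_job(): hands the job in; it is judged then, once.
The state is a dict: "time_s": time; "joint_pos": joint angles; "dq": joint speeds; "joint_efforts": joint torques, N m; "position": TCP position; "tcp_rot": TCP orientation; "ft_force": force on the tool from outside, world axes, zero at the start; "wrist_torque": the same for the moment, N m; "width": opening from 0.0 (shut) to 1.0 (fully open); "finger_force": force on a finger pad.
Only numpy, scipy, OpenCV 4.12 (cv2) and the standard library are available. Lean on these libraries where they do the work, as an engineer would, in place of code of your own. Each camera call takes 0.05 s, during which the arm holds its last target. There are 200 camera calls.

## Working session

There is one attempt and no reset: what is moved stays moved. The work goes in short steps, Python scripts to look and compute and a shell command to move; the robot and the scene stay as the last step left them, time stands still between calls to the robot, and variables do not carry over. Pictures are saved under pics/ and viewed, at most 10 in all, crops included, and the job is handed in when it is done.

```bash
mkdir -p pics; ls; python3 - <<'E'
from cell import *
import cv2
for n in("top","side"):
    c=capture(n);cv2.imwrite(f"pics/{n}0.png",c["image"]);print(n,{k:v for k,v in c.items() if k!="image"})
print(state())
E
```

```text
pics
top {'fx': 541.2198576243804, 'fy': 541.2198576243804, 'cx': 323.80614821564257, 'cy': 233.62839185152185, 'distortion': array([-0.16568636,  0.        ,  0.        ,  0.        ,  0.        ]), 'eye': array([ 291.39918628,    4.12677424, 1576.33264409]), 'attitude': array([-0.05250138,  0.70876726, -0.70117111,  0.05702334])}
side {'fx': 476.66677482403367, 'fy': 476.66677482403367, 'cx': 312.8997073474709, 'cy': 234.74579291918565, 'distortion': array([-0.05446203,  0.        ,  0.        ,  0.        ,  0.        ]), 'eye': array([285.89070219, 729.75971517, 956.72338924]), 'attitude': array([ 0.05515927, -0.13456802,  0.92596952, -0.34846715])}
{'time_s': 0.1, 'joint_pos': array([-1.37978586e+00,  2.59267030e-01,  1.53597326e+00, -2.77269725e-06,
        1.34801099e+00, -2.02800087e-01]), 'dq': array([-0.00115135, -0.00273303, -0.00220782,  0.00068737,  0.00030071,
       -0.00021521]), 'joint_efforts': array([ 2.89240903e-03, -4.46966279e+01, -2.91249955e+01, -3.24686498e-04,
        6.18581267e-03,  5.42125917e-06]), 'position': array([ 210.97324925, -507.43550548,  244.55963053]), 'tcp_rot': array([-8.29304859e-04,  9.80676313e-01,  1.95635582e-01,  3.53679766e-06]), 'ft_force': array([-0.3476789 ,  0.22434889, -0.15697588]), 'wrist_torque': array([0.01279028, 0.02294099, 0.02183489]), 'finger_force': 0.0, 'width': 0.9967672085740104}
```

View pics/top0.png

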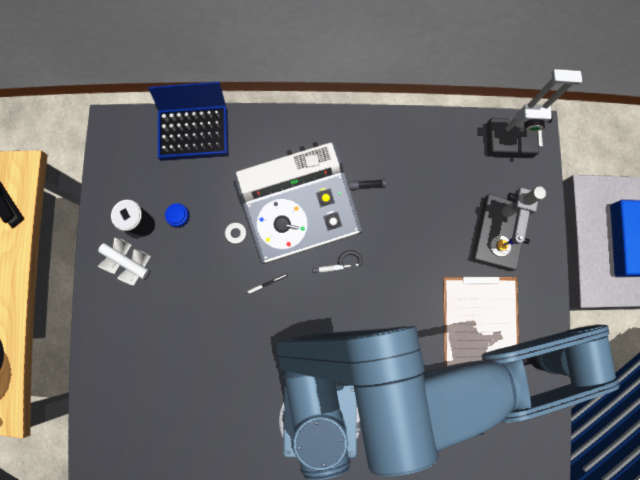

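View pics/side0.png

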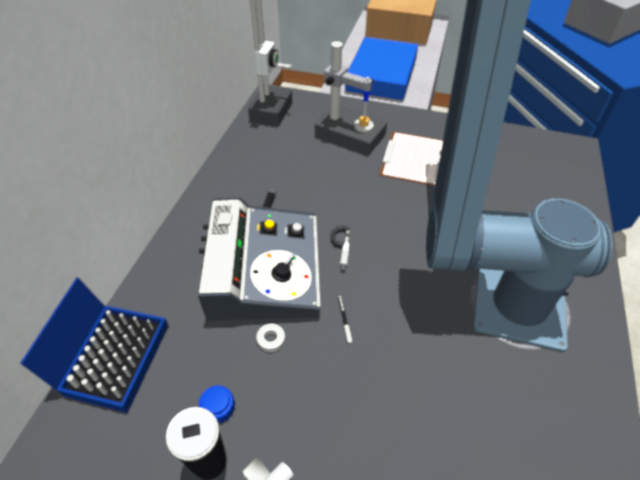

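```bash
cat > h.py <<'E'
from cell import *
import cv2, numpy as np
from scipy.spatial.transform import Rotation as R
def rot(q): return R.from_quat(np.r_[q[1:],q[0]])
def ray(c,uv):
    K=np.array([[c["fx"],0,c["cx"]],[0,c["fy"],c["cy"]],[0,0,1]])
    p=cv2.undistortPoints(np.array([[uv]],float),K,c["distortion"])[0,0]
    return rot(c["attitude"]).apply([p[0],p[1],1.])
def onz(c,uv,z):
    d=ray(c,uv); return c["eye"]+d*(z-c["eye"][2])/d[2]
def proj(c,P):
    K=np.array([[c["fx"],0,c["cx"]],[0,c["fy"],c["cy"]],[0,0,1]])
    q=rot(c["attitude"]).inv().apply(np.atleast_2d(P)-c["eye"])
    return cv2.projectPoints(q,np.zeros(3),np.zeros(3),K,c["distortion"])[0][:,0]
HUE=dict(red=((170,190),),yellow=((24,36),),green=((45,80),),blue=((112,130),),orange=((8,20),))
def blobs(im,box):
    x0,y0,x1,y1=box; hsv=cv2.cvtColor(im[y0:y1,x0:x1],cv2.COLOR_BGR2HSV).astype(int)
    out={}
    for n,((a,b),) in HUE.items():
        h=hsv[...,0]; h=np.where((n=="red")&(h<6),h+180,h)
        m=((h>=a)&(h<=b)&(hsv[...,1]>110)&(hsv[...,2]>70)).astype(np.uint8)
        k,_,s,ce=cv2.connectedComponentsWithStats(m)
        out[n]=[(int(s[i,4]),*np.round(ce[i]+[x0,y0],1)) for i in range(1,k) if s[i,4]>=5]
    return out
E
python3 - <<'E'
from h import *
t=cv2.imread("pics/top0.png");s=cv2.imread("pics/side0.png")
print(blobs(t,(230,140,370,265)));print(blobs(s,(195,195,330,320)))
a=cv2.resize(t[140:270,230:370],None,fx=4,fy=4,interpolation=2)[:520]
b=cv2.resize(s[195:325,195:330],None,fx=4,fy=4)[:,:]
cv2.imwrite("pics/c.png",cv2.resize(np.hstack([a[:520,100:500],b[:520,100:500]]),(800,520)))
E
```

```text
{'red': [(9, np.float64(325.1), np.float64(171.7)), (10, np.float64(258.0), np.float64(192.5)), (11, np.float64(288.1), np.float64(243.6))], 'yellow': [(54, np.float64(325.4), np.float64(197.4)), (13, np.float64(267.6), np.float64(239.4))], 'green': [(25, np.float64(294.1), np.float64(181.4)), (9, np.float64(302.0), np.float64(228.0))], 'blue': [(11, np.float64(261.2), np.float64(219.2))], 'orange': [(11, np.float64(295.8), np.float64(208.2))]}
{'red': [(13, np.float64(241.9), np.float64(214.4)), (8, np.float64(305.9), np.float64(276.1)), (16, np.float64(235.9), np.float64(279.3))], 'yellow': [(70, np.float64(268.8), np.float64(223.8)), (13, np.float64(258.2), np.float64(227.0)), (10, np.float64(293.5), np.float64(293.2))], 'green': [(5, np.float64(268.8), np.float64(215.4)), (43, np.float64(239.3), np.float64(242.8))], 'blue': [(12, np.float64(267.5), np.float64(291.0))], 'orange': [(9, np.float64(268.7), np.float64(255.1))]}
```

View pics/c.png

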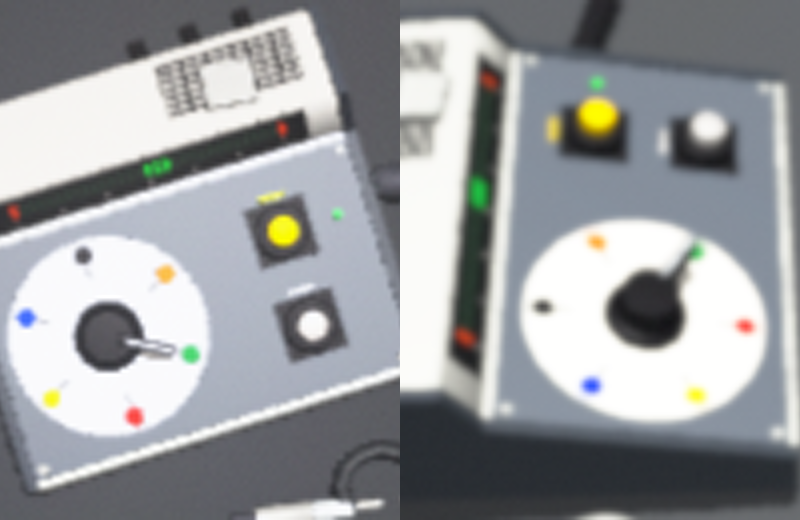

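The lever (knob at about top px (282,224)) points at the green dot at (302,228), half a turn from blue at (261,219). The yellow button is at (325,197) and the grey one below it. Next I'll fit the console pose from the dots.

```bash
cat >> h.py <<'E'
ANG=dict(black=0,blue=60,yellow=120,red=180,green=240,orange=300)
TILT=R.from_euler('y',-12,degrees=True)   # x axis up the slope
def dial(p):  # p=x,y,yaw -> centre, rotation dial->world
    y=R.from_euler('z',p[2]); return np.r_[p[0],p[1],0]+y.apply([-42,62,59]), y*TILT
def pt(p,r,a,h): 
    o,M=dial(p); return o+M.apply([r*np.cos(np.radians(a)),r*np.sin(np.radians(a)),h])
E
python3 - <<'E'
from h import *
from scipy.optimize import least_squares
T=capture("top");S=capture("side")
OT=dict(red=(288.1,243.6),yellow=(267.6,239.4),green=(302,228),blue=(261.2,219.2),orange=(295.8,208.2))
OS=dict(red=(305.9,276.1),yellow=(293.5,293.2),blue=(267.5,291),orange=(268.7,255.1))
f=lambda p:np.concatenate([(proj(c,[pt(p,60,ANG[k],0) for k in o])-np.array(list(o.values()))).ravel() for c,o in((T,OT),(S,OS))])
r=least_squares(f,[300,100,0.2]);print(r.x,np.round(r.fun,1))
p=r.x;np.save("p.npy",p)
o,M=dial(p);print("dial",o)
# yellow button top: intersect two rays
def tri(a,b):
    d1,d2=ray(T,a),ray(S,b);A=np.c_[d1,-d2];s=np.linalg.lstsq(A,S["eye"]-T["eye"],rcond=None)[0]
    u,v=T["eye"]+d1*s[0],S["eye"]+d2*s[1];return (u+v)/2,np.linalg.norm(u-v)
q,e=tri((325.4,197.4),(268.8,223.8));print("btn",q,e,"in dial",M.inv().apply(q-o))
# single view onto plane panel+18
for c,uv in((T,(325.4,197.4)),(S,(268.8,223.8))):
    d=ray(c,uv);n=M.apply([0,0,1]);P=c["eye"]+d*(n@(o+18*n-c["eye"]))/(n@d);print(P,M.inv().apply(P-o))
print("tcp yaw",rot(state()["tcp_rot"]).as_matrix().round(3))
E
```

```text
[6.16179538e+02 6.95567385e+01 3.24958639e-01] [ 0.3 -0.1  0.2 -0.4  0.6 -0.1  0.2 -0.2  0.4 -0.3  0.2  0.5  0.2  0.6
  0.   0.5  0.1  0.5]
dial [556.58293812 114.90257951  59.        ]
btn [629.13308834  -7.5653108   83.11759017] 1.3627320809393602 in dial [  34.01922972 -139.22145925   17.42538098]
[628.35246394  -7.69191385  83.539212  ] [  33.34374877 -139.09220676   18.        ]
[629.56150898  -6.95397263  83.83283138] [  34.75597997 -138.7788978    18.        ]
tcp yaw [[ 0.923  0.384 -0.   ]
 [ 0.384 -0.923  0.001]
 [ 0.    -0.001 -1.   ]]
```

```bash
cat >> h.py <<'E'
def plan(P,yaw=None):
    """P: fingertip target (world). prints shift in tool axes (share of 1 m) and turn (shares)"""
    s=state();M=rot(s["tcp_rot"]).as_matrix();d=M.T@(np.asarray(P)+[0,0,14]-s["position"])
    cur=np.arctan2(M[1,0],M[0,0]);out="shift "+str(np.round(d/1000,4))
    if yaw is not None: out+=" turn "+str(round(-((yaw-cur+np.pi)%(2*np.pi)-np.pi)/.5,2))
    print(out,"j6",s["joint_pos"][5].round(2),"t",s["time_s"])
def yawat(p,a): return p[2]+np.radians(a-20-90)
E
python3 - <<'E'
from h import *
p=np.load("p.npy");print(p)
P=pt(p,42,280,15)+[0,0,60];print(P,yawat(p,280));plan(P,yawat(p,280))
E
```

```text
[6.16179538e+02 6.95567385e+01 3.24958639e-01]
[573.59357843  76.98729727 135.18856043] 3.292018367708427
shift [ 0.5591 -0.4006  0.0962] turn -5.8 j6 -0.2 t 0.2
```

```bash
python3 -m inch '0 .028 -.02 0 0;0 .028 -.02 0 0;0 .028 -.02 0 0;0 .028 -.02 0 0;0 .028 -.02 0 0;0 .028 -.02 0 0;0 .028 -.02 0 0;0 .028 -.02 0 0;0 .028 -.02 0 0;0 .028 -.02 0 0;0 .028 -.02 0 0;0 .028 -.02 0 0;0 .028 -.02 0 0;0 .028 -.02 0 0;0 .028 -.02 0 0;0 .028 -.02 0 0;0 .028 -.02 0 0;0 .028 -.02 0 0;0 .028 -.02 0 0;0 .028 -.02 0 0'
python3 -m inch '0 0 0 0 -.29;0 0 0 0 -.29;0 0 0 0 -.29;0 0 0 0 -.29;0 0 0 0 -.29;0 0 0 0 -.29;0 0 0 0 -.29;0 0 0 0 -.29;0 0 0 0 -.29;0 0 0 0 -.29;0 0 0 0 -.29;0 0 0 0 -.29;0 0 0 0 -.29;0 0 0 0 -.29;0 0 0 0 -.29;0 0 0 0 -.29;0 0 0 0 -.29;0 0 0 0 -.29;0 0 0 0 -.29;0 0 0 0 -.29'
python3 - <<'E'
from h import *
p=np.load("p.npy")
P=pt(p,42,280,15)+[0,0,60];plan(P,yawat(p,280));print(state()["position"],state()["ft_force"],state()["width"])
E
```

```text
time_s: 2.2
position: [575.2, 77.7, 245.1]
tcp_rot: [0.0, 0.981, 0.196, -0.0]
ft_force: [0.3, -0.7, -0.4]
width: 0.002
finger_force: 0.0
time_s: 4.2
position: [574.5, 76.4, 245.0]
tcp_rot: [-0.0, -0.079, 0.997, 0.0]
ft_force: [0.5, -0.8, 0.1]
width: -0.002
finger_force: 0.0
shift [0.0008 0.0007 0.0958] turn 0.02 j6 -1.79 t 4.2
[574.54516301  76.37609724 244.99790275] [ 0.51044096 -0.76704996  0.11772458] -0.0022487374645071352
```

```bash
python3 -m inch '0 .0008 .0007 .03 0;0 0 0 .03 0;0 0 0 .03 0;0 0 0 .006 0;0 0 0 0 0'
python3 - <<'E'
from h import *
p=np.load("p.npy")
w=capture("wrist")["image"];S=capture("side");s=S["image"]
st=state();tip=st["position"]-[0,0,14];print(st["position"],"tip px",proj(S,tip),"lever px",proj(S,pt(p,44,240,30)))
cv2.imwrite("pics/w1.png",np.hstack([cv2.resize(w,(400,300)),cv2.resize(s[195:315,200:360],(400,300))]))
E
```

```text
time_s: 4.7
position: [573.1, 77.0, 148.4]
tcp_rot: [-0.001, -0.076, 0.997, 0.0]
ft_force: [0.1, -0.1, 1.1]
width: 0.002
finger_force: 0.0
[574.77961415  76.8716476  150.6761872 ] tip px [[276.85760647 239.05818078]] lever px [[292.25745218 254.51927307]]
```

View pics/w1.png

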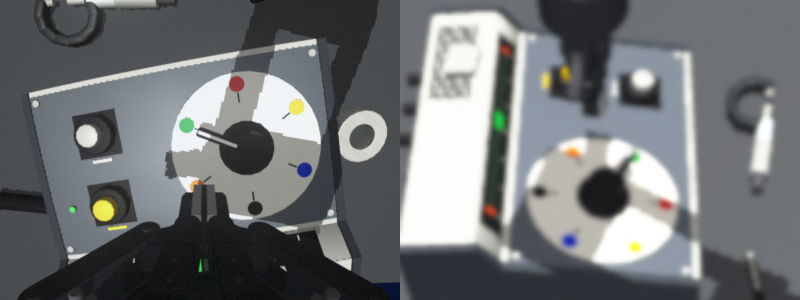

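The fingertip shows in the side view at about (277,241), as predicted (277,239), clear of the lever on its orange side. Now I'll go down and work out the arc.

```bash
python3 -m inch '0 0 0 .02 0;0 0 0 .02 0;0 0 0 .02 0;0 0 0 0 0;0 0 0 0 0'
cat >> h.py <<'E'
def arc(p,a0,a1,n,h=15,r=42):
    for i in range(n):
        a,b=a0+(a1-a0)*i/n,a0+(a1-a0)*(i+1)/n
        d=pt(p,r,b,h)-pt(p,r,a,h);y=yawat(p,a);X=np.array([np.cos(y),np.sin(y)]);Y=np.array([np.sin(y),-np.cos(y)])
        print("0 %.4f %.4f %.4f %.2f"%(X@d[:2]/1e3,Y@d[:2]/1e3,-d[2]/1e3,np.radians(a-b)/.5),end=";")
    print()
E
python3 - <<'E'
from h import *
p=np.load("p.npy");plan(pt(p,42,280,15),yawat(p,280));print(state()["ft_force"])
arc(p,280,220,15)
E
```

```text
time_s: 5.3
position: [574.8, 76.9, 90.8]
tcp_rot: [0.001, -0.076, 0.997, -0.0]
ft_force: [-0.3, 0.2, 0.8]
width: 0.0
finger_force: 0.0
shift [0.0011 0.0003 0.0016] turn 0.0 j6 -1.78 t 5.3
[-0.29564067  0.16664786  0.77529094]
0 0.0027 -0.0009 0.0006 0.14;0 0.0027 -0.0009 0.0006 0.14;0 0.0027 -0.0009 0.0006 0.14;0 0.0027 -0.0009 0.0006 0.14;0 0.0027 -0.0009 0.0006 0.14;0 0.0027 -0.0009 0.0006 0.14;0 0.0027 -0.0009 0.0006 0.14;0 0.0027 -0.0009 0.0006 0.14;0 0.0027 -0.0009 0.0006 0.14;0 0.0027 -0.0009 0.0005 0.14;0 0.0028 -0.0009 0.0005 0.14;0 0.0028 -0.0009 0.0005 0.14;0 0.0028 -0.0009 0.0005 0.14;0 0.0028 -0.0009 0.0004 0.14;0 0.0028 -0.0009 0.0004 0.14;
```

```bash
python3 -m inch '0 .0027 -.0009 .0006 .14;0 .0027 -.0009 .0006 .14;0 .0027 -.0009 .0006 .14;0 .0027 -.0009 .0006 .14;0 .0027 -.0009 .0006 .14;0 .0027 -.0009 .0006 .14;0 .0027 -.0009 .0006 .14;0 .0027 -.0009 .0006 .14;0 .0027 -.0009 .0006 .14'
python3 -m inch '0 .0027 -.0009 .0005 .14;0 .0028 -.0009 .0005 .14;0 .0028 -.0009 .0005 .14'
python3 -m inch '0 .0028 -.0009 .0005 .14;0 .0028 -.0009 .0004 .14;0 .0028 -.0009 .0004 .14'
python3 - <<'E'
from h import *
p=np.load("p.npy");plan(pt(p,42,220,15),yawat(p,220))
arc(p,220,160,15)
E
```

```text
time_s: 6.2
position: [553.4, 70.8, 87.3]
tcp_rot: [0.005, 0.238, 0.971, 0.0]
ft_force: [4.5, -4.5, -0.2]
width: 0.002
finger_force: 2.8
time_s: 6.5
position: [543.5, 72.9, 85.4]
tcp_rot: [0.004, 0.338, 0.941, 0.0]
ft_force: [0.8, -3.5, 0.7]
width: 0.003
finger_force: 1.5
time_s: 6.8
position: [534.4, 77.7, 83.5]
tcp_rot: [0.002, 0.435, 0.9, 0.001]
ft_force: [0.3, -0.3, -0.6]
width: -0.006
finger_force: 0.0
shift [ 0.0016 -0.0012  0.0025] turn -0.01 j6 -0.73 t 6.8
0 0.0028 -0.0009 0.0004 0.14;0 0.0028 -0.0009 0.0003 0.14;0 0.0028 -0.0009 0.0003 0.14;0 0.0028 -0.0009 0.0003 0.14;0 0.0028 -0.0009 0.0002 0.14;0 0.0028 -0.0009 0.0002 0.14;0 0.0028 -0.0009 0.0001 0.14;0 0.0028 -0.0009 0.0001 0.14;0 0.0028 -0.0009 0.0001 0.14;0 0.0028 -0.0009 0.0000 0.14;0 0.0028 -0.0009 -0.0000 0.14;0 0.0028 -0.0009 -0.0001 0.14;0 0.0028 -0.0009 -0.0001 0.14;0 0.0028 -0.0009 -0.0001 0.14;0 0.0028 -0.0009 -0.0002 0.14;
```

```bash
python3 -m inch '0 .0035 -.0015 .001 .14;0 .003 -.0012 .0008 .14;0 .0028 -.0009 .0003 .14;0 .0028 -.0009 .0003 .14;0 .0028 -.0009 .0002 .14;0 .0028 -.0009 .0002 .14;0 .0028 -.0009 .0001 .14;0 .0028 -.0009 .0001 .14;0 .0028 -.0009 .0001 .14'
python3 -m inch '0 .0028 -.0009 0 .14;0 .0028 -.0009 0 .14;0 .0028 -.0009 -.0001 .14;0 .0028 -.0009 -.0001 .14;0 .0028 -.0009 -.0001 .14;0 .0028 -.0009 -.0002 .14'
python3 - <<'E'
from h import *
p=np.load("p.npy");plan(pt(p,42,160,15),yawat(p,160))
arc(p,160,96,16)
T=capture("top");t=T["image"];cv2.imwrite("pics/t2.png",cv2.resize(t[180:265,230:330],(800,600)))
E
```

```text
time_s: 7.7
position: [516.3, 96.6, 80.7]
tcp_rot: [0.002, 0.693, 0.721, 0.001]
ft_force: [-1.9, -4.9, 3.6]
width: 0.001
finger_force: 2.7
time_s: 8.3
position: [513.1, 115.3, 80.9]
tcp_rot: [0.001, 0.828, 0.561, 0.002]
ft_force: [-0.0, 0.1, -0.4]
width: 0.0
finger_force: 0.0
shift [-0.0003 -0.0006  0.0014] turn -0.01 j6 0.39 t 8.3
0 0.0028 -0.0009 -0.0002 0.14;0 0.0028 -0.0009 -0.0003 0.14;0 0.0028 -0.0009 -0.0003 0.14;0 0.0028 -0.0009 -0.0003 0.14;0 0.0028 -0.0009 -0.0004 0.14;0 0.0028 -0.0009 -0.0004 0.14;0 0.0027 -0.0009 -0.0004 0.14;0 0.0027 -0.0009 -0.0005 0.14;0 0.0027 -0.0009 -0.0005 0.14;0 0.0027 -0.0009 -0.0005 0.14;0 0.0027 -0.0009 -0.0005 0.14;0 0.0027 -0.0009 -0.0006 0.14;0 0.0027 -0.0009 -0.0006 0.14;0 0.0027 -0.0009 -0.0006 0.14;0 0.0027 -0.0009 -0.0006 0.14;0 0.0027 -0.0009 -0.0006 0.14;
```

View pics/t2.png

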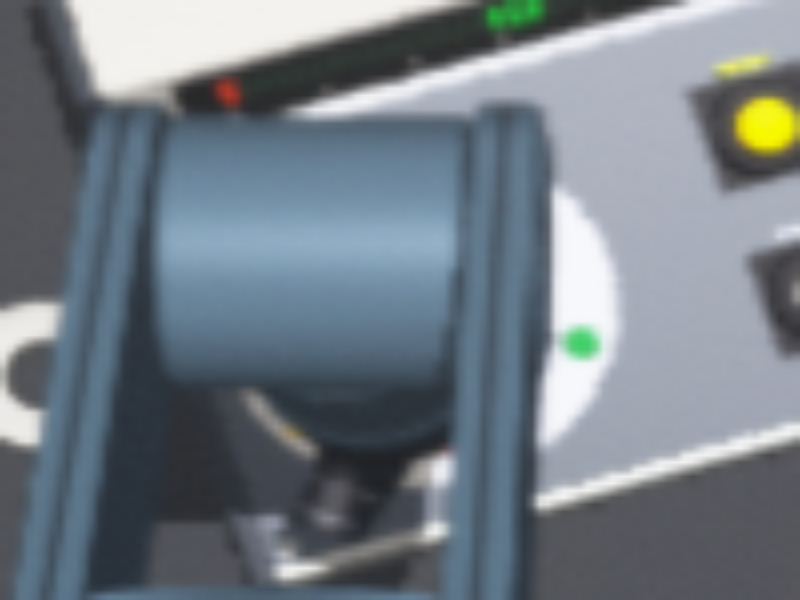

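The arm hides the knob, but the lever has left green (dot at about (582,342), uncovered). The forces fit two snaps, so I'll make the last push.

```bash
python3 -m inch '0 .0028 -.001 0 .14;0 .0028 -.001 0 .14;0 .0028 -.0009 -.0003 .14;0 .0028 -.0009 -.0003 .14;0 .0028 -.0009 -.0004 .14;0 .0028 -.0009 -.0004 .14;0 .0027 -.0009 -.0004 .14;0 .0027 -.0009 -.0005 .14;0 .0027 -.0009 -.0005 .14'
python3 -m inch '0 .0027 -.0009 -.0005 .14;0 .0027 -.0009 -.0005 .14;0 .0027 -.0009 -.0006 .14'
python3 -m inch '0 .0027 -.0009 -.0006 .14;0 .0027 -.0009 -.0006 .14;0 .0027 -.0009 -.0006 .14'
python3 - <<'E'
from h import *
p=np.load("p.npy");plan(pt(p,42,100,15),yawat(p,100))
w=capture("wrist");s=capture("side")["image"]
cv2.imwrite("pics/w3.png",np.hstack([cv2.resize(w["image"],(400,300)),cv2.resize(s[195:315,200:360],(400,300))]))
E
```

```text
time_s: 9.25
position: [520.1, 138.3, 82.8]
tcp_rot: [0.001, 0.961, 0.278, 0.0]
ft_force: [-1.7, -4.8, 0.7]
width: -0.002
finger_force: 2.3
time_s: 9.55
position: [526.5, 145.4, 84.6]
tcp_rot: [0.0, 0.985, 0.175, 0.001]
ft_force: [-0.7, -0.7, -0.4]
width: -0.001
finger_force: 0.3
time_s: 9.85
position: [534.1, 150.7, 86.6]
tcp_rot: [0.0, 0.997, 0.071, 0.002]
ft_force: [0.7, 0.1, -0.0]
width: -0.0
finger_force: 0.0
shift [-0.0004 -0.0002  0.0005] turn -0.02 j6 1.5 t 9.85
```

View pics/w3.png

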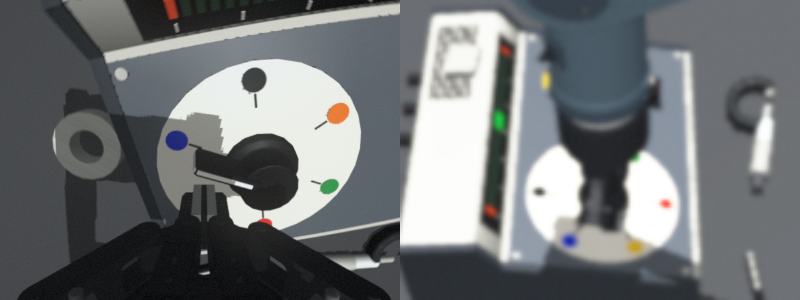

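The wrist view shows the lever's white line ending at about (197,176), towards the blue dot at (177,140), and the finger is unloaded. I'll lift off and check.

```bash
python3 -m inch '0 -.004 0 0 0;0 0 0 -.03 0;0 0 0 -.03 0;0 0 0 -.03 0;0 0 0 0 0;0 0 0 0 0'
python3 - <<'E'
from h import *
p=np.load("p.npy")
W=capture("wrist");w=W["image"].copy()
for a,c in((60,(0,0,255)),(90,(255,0,255))):
    u=proj(W,[pt(p,20,a,30),pt(p,48,a,30)]).astype(int);cv2.line(w,tuple(map(int,u[0])),tuple(map(int,u[1])),c,1)
b=proj(W,pt(p,60,60,0))[0];cv2.circle(w,tuple(map(int,b)),5,(0,255,255),1)
cv2.imwrite("pics/w4.png",w)
# next: yellow button, fingertip 25 mm above the top
B=dial(p)[0]+dial(p)[1].apply([34,-139.2,18]);print(B);plan(B+[0,0,60])
E
```

```text
time_s: 10.55
position: [528.9, 150.0, 175.6]
tcp_rot: [0.0, 0.997, 0.073, 0.001]
ft_force: [-0.9, 0.8, -0.1]
width: 0.001
finger_force: 0.0
[628.99519454  -7.58912309  83.6756543 ]
shift [0.077  0.1704 0.0168] j6 1.5 t 10.6
```

View pics/w4.png

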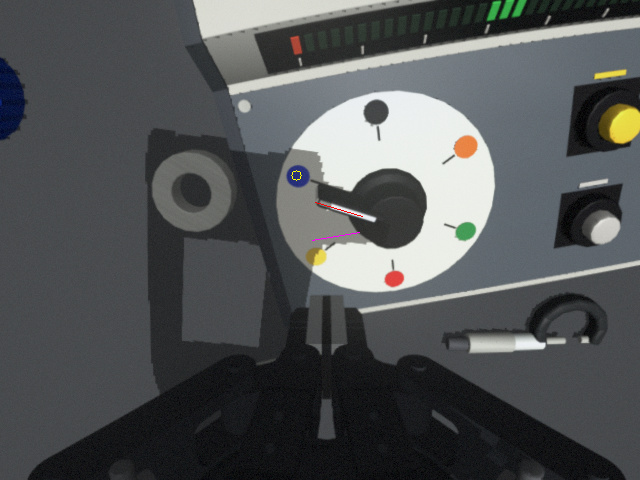

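The lever lies on the predicted line for blue (tip at about (318,203), blue dot at (297,176)), and the console has not moved. Now the yellow button.

```bash
python3 -m inch '0 .0124 .0284 0 0;0 .0124 .0284 0 0;0 .0124 .0284 0 0;0 .0124 .0284 0 0;0 .0124 .0284 0 0;0 .0124 .0284 0 0;0 0 0 .015 0;0 0 0 .015 0;0 0 0 .015 0;0 0 0 0 0;0 0 0 0 0'
python3 - <<'E'
from h import *
p=np.load("p.npy");o,M=dial(p)
plan(o+M.apply([31,-139.2,18]));print(state()["ft_force"])
W=capture("wrist");cv2.imwrite("pics/w5.png",W["image"])
E
```

```text
time_s: 11.7
position: [626.0, -7.8, 128.5]
tcp_rot: [-0.0, 0.997, 0.072, -0.001]
ft_force: [-0.8, 0.1, 0.5]
width: -0.001
finger_force: 0.0
shift [0.0002 0.0007 0.0315] j6 1.24 t 11.7
[-0.79449526  0.123606    0.46376168]
```

View pics/w5.png

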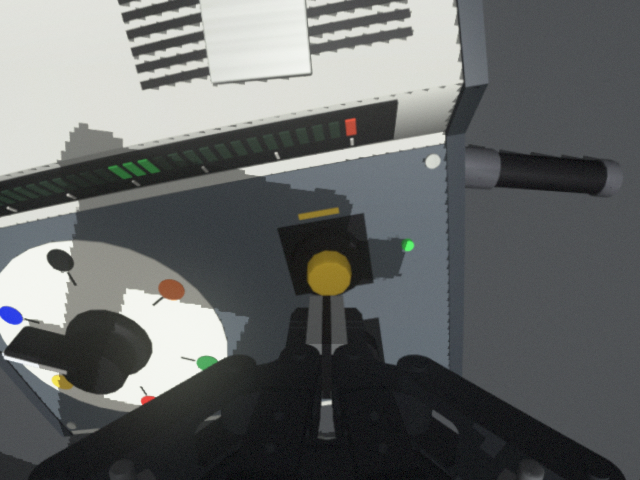

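The finger is lined up left to right with the yellow button (328,272), and the fore-aft gap looks like parallax. I'll go down gently.

```bash
python3 -m inch '0 0 0 .01 0;0 0 0 .01 0;0 0 0 .006 0;0 0 0 .002 0;0 0 0 0 0'; python3 -m inch '0 0 0 .003 0;0 0 0 .002 0;0 0 0 0 0'; python3 -m inch '0 0 0 .002 0;0 0 0 0 0'
```

```text
time_s: 12.25
position: [626.4, -7.8, 101.4]
tcp_rot: [-0.0, 0.997, 0.072, -0.001]
ft_force: [-1.5, 0.9, 2.2]
width: -0.003
finger_force: 1.0
time_s: 12.55
position: [627.3, -7.7, 97.1]
tcp_rot: [-0.0, 0.997, 0.072, 0.001]
ft_force: [-0.3, 1.8, 4.5]
width: -0.0
finger_force: 2.2
time_s: 12.75
position: [627.5, -7.7, 96.2]
tcp_rot: [0.0, 0.997, 0.072, 0.001]
ft_force: [-1.7, 2.8, 9.1]
width: -0.001
finger_force: 4.4
```

```bash
python3 -m inch '0 0 0 .002 0;0 0 0 0 0;0 0 0 0 0'; python3 -m inch '0 0 0 -.01 0;0 0 0 -.03 0;0 0 0 -.03 0;0 0 0 -.03 0;0 -.03 0 0 0;0 -.03 0 0 0;0 -.03 0 0 0;0 -.03 0 0 0;0 -.03 .03 0 0;0 -.03 .03 0 0;0 0 0 0 0;0 0 0 0 0'
python3 - <<'E'
from h import *
T=capture("top")["image"];S=capture("side")["image"];W=capture("wrist")["image"]
p=np.load("p.npy");print(proj(capture("top"),pt(p,60,60,0)),blobs(T,(230,140,370,265))["blue"],blobs(S,(195,195,330,320))["yellow"])
cv2.imwrite("pics/e.png",np.hstack([cv2.resize(T[150:270,220:380],(400,300)),cv2.resize(S[195:315,200:360],(400,300))]))
E
```

```text
time_s: 13.05
position: [627.6, -7.7, 95.9]
tcp_rot: [0.0, 0.997, 0.072, 0.002]
ft_force: [-5.3, 2.3, 18.8]
width: 0.001
finger_force: 9.5
time_s: 14.25
position: [457.1, -93.9, 192.9]
tcp_rot: [0.0, 0.998, 0.07, 0.0]
ft_force: [0.6, 0.3, 0.9]
width: -0.001
finger_force: 0.0
[[261.37639292 218.96645976]] [(12, np.float64(261.0), np.float64(219.2))] [(70, np.float64(268.7), np.float64(223.8)), (13, np.float64(258.2), np.float64(227.0)), (10, np.float64(293.5), np.float64(293.2))]
```

View pics/e.png

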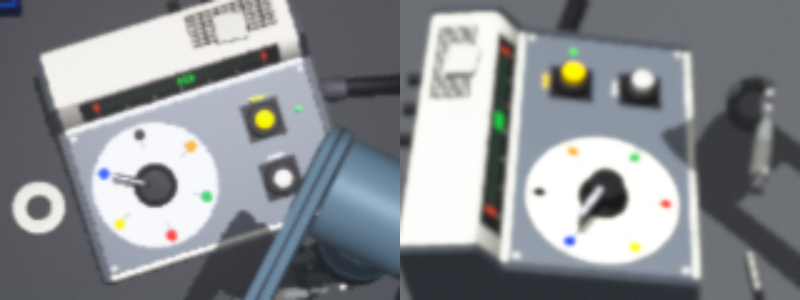

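The lever points at blue and the yellow button is up again. The press travelled about 5.5 mm to a hard stop at 19 N, the console hasn't moved, and the arm is clear.

```bash
python3 -c "
from cell import *
print(finish_job())"
```

```text
the job is handed in; nothing more can be done
None
```

I turned the selector clockwise with a fingertip until it clicked in at the blue dot, pressed the yellow button down to its stop and let it up, and handed the job in; the console did not move, and no verdict came back.

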